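# Sort two tested motors into the pass and reject nests by their sticker

### The arm

A 6-joint arm with a two-finger parallel gripper is mounted at the origin on the work surface; the furniture and walls round the work are solid. World frame = base frame: x ahead of the robot, y to its left, z up, the work surface at z = 0. Lengths are in mm, angles in rad, forces in N, time in s.
With the tool pointing down it reaches from about 300 to 875 mm from the base axis. Payload 6.4 kg.
Tool frame: the origin (TCP) lies at the very end of the fingers, on their centre line; the grasp point (between the pads) lies 19 mm behind it; z points along the fingers, y is the line along which they close (so a half turn about z gives the same grasp; the last joint's range is limited). The gripper opens to 88 mm and grips with 3 to 60 N. Pads are 18 mm wide; open, the fingers measure 123 mm over their backs; the gripper's body (75 mm by 187 mm) begins 45 mm behind the grasp point.
Start: joints at [-1.504, 0.181, 1.607, -0, 1.354, -0.206], TCP at [154.937, -553.747, 238.714] pointing down, gripper open.
Joint ranges: [-2.99, 2.99], [-0.89, 2.07], [0.3, 2.58], [-1.14, 4.28], [0, 2.63], [-3.12, 3.12]. Speed limits (rad/s): [2.57, 2.57, 3.01, 3.14, 3.14, 3.14].

### API

Orientations are given as a unit quaternion [w, x, y, z].
In Python, from station import manip gives the robot as it stands.
- The arm moves only by the shell command python3 -m handwheel 'ROWS' [FORCE]. ROWS is JSON, a list of rows, each an object of numbers: "dx", "dy", "dz": the shift along the tool's x, y, z in m; "ax", "ay", "az": the turn, a rotation vector about the tool's x, y, z in degrees; "gripper": the finger opening in m, from 0 to 0.0881. In form: [{"dx": .., "dy": .., "dz": .., "ax": .., "ay": .., "az": .., "gripper": ..}, ...]. A call has 1 to 8 rows; each row is the pose to reach, as a shift and turn from the pose commanded when the call began, along the tool's axes at that moment; what a row does not reach only later rows make up. A row lasts 1/8 s, in which the tool goes at most 62.5 mm and 10.7 degrees, less where a joint would pass 70% of its speed; a pose out of reach is approached as far as the arm can. A call with a gripper value outside its range is refused whole. The fingers move at their own pace and stop on an object; FORCE is the grip in N (left out, the last holds). Time passes only in rows, so rows that repeat a pose let the fingers close. It gives the time, the measured TCP pose, the force, the opening and the grip force at its end, in the units of the state.
- manip.read_state(): the state, without advancing time (a new reading comes with each control period).
- manip.read_camera(name): name is "side" or "top" or "wrist"; returns (picture, depth): 480x640x3 uint8, blue, green, red; 480x640 float32, mm along the optical axis (not along the pixel's ray), 0 where there is no reading.
- manip.get_calibration(name): a dict with "fx", "fy", "cx", "cy" (pixels), "dist" ([k1, k2, p1, p2, k3] as OpenCV has them; the pictures are not rectified), "R" (3x3) and "t" (3): a world point X has camera coordinates R X + t; the wrist camera has in their place "T_tool_cam" (4x4, takes a point from camera to tool coordinates, whose origin is the TCP and whose axes are the flange's). Camera axes: x right, y down, z forward; pixel columns grow to the right and rows downward; lengths in mm; the calibration is good to about 2 mm. A picture is of the moment at which its call begins: read the wrist's pose just before it. get_calibration takes no time and is no camera call.
- manip.hand_in(): hands the job in; it is judged then, once.
The state is a dict: "t": time; "joint_positions": joint angles; "dq": joint speeds; "effort": joint torques, N m; "tcp_pos": TCP position; "tcp_rot": TCP orientation; "contact_force": force on the tool from outside, world axes, zero at the start; "torque": the same for the moment, N m; "finger_gap": opening from 0.0 (shut) to 1.0 (fully open); "gripper_force": force on a finger pad.
Only numpy, scipy, OpenCV 4.12 (cv2) and the standard library are available. Lean on these libraries where they do the work, as an engineer would, in place of code of your own. Each camera call takes 0.05 s, during which the arm holds its last target. There are 200 camera calls.

### The job

Two tested motors lie on the sloping feed rack. The one with the small square sticker on its top is a reject: set it into the nest on the round plate. The one without a sticker has passed: set it into the nest on the rectangular plate. Lower each motor gently, same side up as it lay, so that it rests level on the saddle strip between the four corner blocks, and leave the other things on the bench where they are.

Things in the scene. Friction and masses are not known exactly. Their poses are not given: they have to be found in the camera images.
- motor_plain: Grey-white DC motor 58 (x) x 33 (y) x 30 mm (z), 0.12 kg, round long sides, no sticker on top: passed. Origin: centre of its flat underside. Starts on the rack, x pointing up the slope, z (top) leaning 30 degrees from vertical towards the rack's -x side. Grip across its y at mid-length, fingers along its -z. It may lie either way round in its nest.
- motor_tagged: Grey-white DC motor 58 (x) x 33 (y) x 30 mm (z), 0.12 kg, round long sides, a square 10 mm sticker on top: the reject. Origin: centre of its flat underside. Starts on the rack, x pointing up the slope, z (top) leaning 30 degrees from vertical towards the rack's -x side. Grip across its y at mid-length, fingers along its -z. It may lie either way round in its nest.
- feed_rack: Fixed metal rack, foot 120 (x) x 176 mm (y). Its deck falls 30 degrees towards -x, top 52 to 112 mm above the bench. Two places, y = -45 and +45 mm, either motor in either: a saddle strip 8 mm above the deck, guide blocks 16 mm high by the motor's ends (middle 32 mm free for fingers), a 26 mm lip at the low end. Origin: centre of the foot, on the bench, z up.
- pass_nest: Rectangular aluminium plate 116 (x) x 90 (y) x 8 mm, for the passed motor. Fixed. On its middle a black saddle strip 60x20 mm along x, top 16 mm above the bench, between four L-shaped corner blocks 26 mm high round a space 64 (x) by 40 mm (y); the middle 36 mm of its long sides is open for fingers. Origin: centre of the plate's underside, z up.
- reject_nest: Round aluminium plate, 120 mm across, 8 mm thick, for the reject. Fixed. On its middle a black saddle strip 60x20 mm along x, top 16 mm above the bench, between four L-shaped corner blocks 26 mm high round a space 64 (x) by 40 mm (y); the middle 36 mm of its long sides is open for fingers. Origin: centre of the plate's underside, z up.
- pass_seat (a point): Centre of the saddle strip's top in the nest on the rectangular plate, 16 mm above the bench: where the centre of the motor's underside belongs.
- reject_seat (a point): Centre of the saddle strip's top in the nest on the round plate, 16 mm above the bench: where the centre of the motor's underside belongs.
- tape_roll: Roll of tape lying flat, 81 mm across, 19 mm high. Origin: centre of its underside. A bystander lying on the bench, not to be disturbed.
- ring_gauge: Thick steel ring lying flat, 54 mm across, 16 mm high. Origin: centre of its underside. A bystander lying on the bench, not to be disturbed.
- marker: Marker pen, 17x135x16 mm, long along its y. Origin: centre of its underside. A bystander lying on the bench, not to be disturbed.

How it is judged:
By the outcome, as a careful person would: the job done as asked, in the order asked, and still so for the second after the job is handed in, with the robot touching nothing.
It also fails if it takes over 58 s, if anything falls off the work surface, if the arm or the gripper's body presses on something with over 40 N, if the wrist force passes 120 N, or if a joint passes its speed limit or range.

## Working session

There is one attempt and no reset: what is moved stays moved. The work goes in short steps, Python scripts to look and compute and a shell command to move; the robot and the scene stay as the last step left them, time stands still between calls to the robot, and variables do not carry over. Pictures are saved under pics/ and viewed, at most 10 in all, crops included, and the job is handed in when it is done.

```bash
ls; mkdir -p pics; cat > h.py <<'E'
import numpy as np, cv2
from station import manip
from scipy.spatial.transform import Rotation as Ro
def tool():
    s=manip.read_state(); q=s["tcp_rot"]
    return np.array(s["tcp_pos"]),Ro.from_quat([q[1],q[2],q[3],q[0]]).as_matrix(),s
def snap(name):
    p,R,s=tool(); im,d=manip.read_camera(name); return im,d,(p,R)
def world(name,pix,depth,pose=None,z=None):
    c=manip.get_calibration(name); K=np.array([[c["fx"],0,c["cx"]],[0,c["fy"],c["cy"]],[0,0,1]])
    pix=np.array(pix,float).reshape(-1,1,2)
    u=cv2.undistortPoints(pix,K,np.array(c["dist"]))[:,0]
    r=np.c_[u,np.ones(len(u))]
    if name=="wrist":
        T=np.array(c["T_tool_cam"]); A=pose[1]@T[:3,:3]; o=pose[1]@T[:3,3]+pose[0]
    else:
        A=np.array(c["R"]).T; o=-A@np.array(c["t"])
    w=r@A.T
    if z is not None: return o+w*((np.array(z)-o[2])/w[:,2])[:,None]
    return o+w*np.array(depth)[:,None]
E
python3 - <<'E'
from h import *
for n in ("side","top"):
    im,d,_=snap(n); cv2.imwrite(f"pics/{n}0.png",im); np.save(f"{n}0.npy",d)
print(tool()[2])
E
```

```text
pics
{'t': 0.1, 'joint_positions': array([-1.50430566e+00,  1.81464889e-01,  1.60785107e+00, -1.25721094e-05,
        1.35377426e+00, -2.06336059e-01]), 'dq': array([-0.00086934, -0.00022857, -0.0018633 ,  0.00149414,  0.00195234,
       -0.00174311]), 'effort': array([ 4.48379651e-04, -4.34820592e+01, -3.42696512e+01,  7.04502594e-02,
        3.41035367e-02, -4.00969293e-05]), 'tcp_pos': array([ 154.89906869, -553.27638902,  237.92878159]), 'tcp_rot': array([-7.47383159e-04,  9.90709654e-01,  1.35991985e-01,  4.61917596e-05]), 'contact_force': array([-0.35302548, -0.35715202,  0.63858611]), 'torque': array([-0.02365351, -0.03423493, -0.02274355]), 'gripper_force': 0.0, 'finger_gap': 1.0006713230260194}
```

View pics/top0.png

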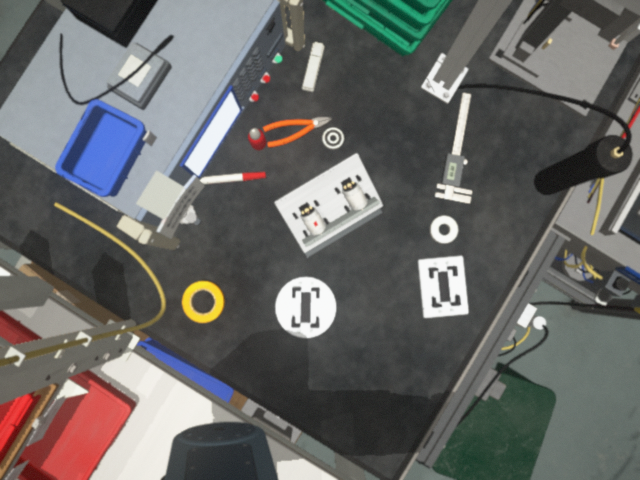

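View pics/side0.png

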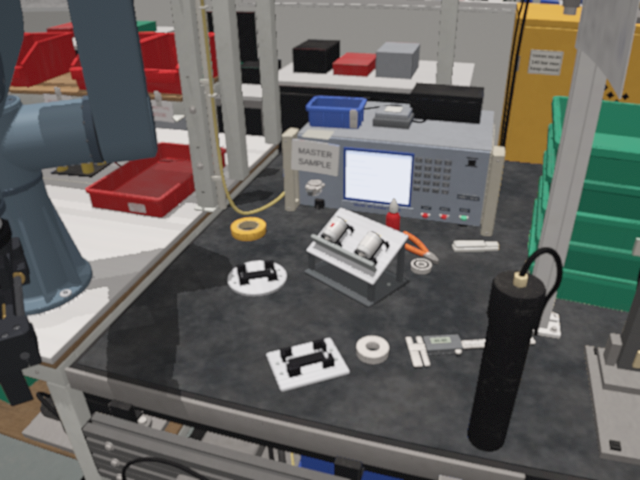

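The top view shows the rack at about (329,203), with motors at (312,217), which has a red spot, and (352,192). The round plate is at (306,307) and the rectangular one at (443,287). The tape is at (203,302), the ring at (444,229) and the marker at (235,178). Next I need an enlarged crop and the positions.

```bash
python3 - <<'E'
from h import *
im=cv2.imread("pics/top0.png"); d=np.load("top0.npy")
cv2.imwrite("pics/crop1.png",cv2.resize(im[148:338,270:475],None,fx=3,fy=3,interpolation=cv2.INTER_CUBIC))
np.set_printoptions(suppress=True,precision=1)
P=[(312,217),(352,192),(306,307),(443,287),(299,257),(381,203),(276,202),(359,154),(203,282),(444,219)]
print(world("top",P,[d[y,x] for x,y in P]))
# strip orientation: plates on z=8
for n,Q in (("round ",[(306,280),(306,334)]),("rect",[(419,261),(463,256),(468,314),(424,319)])): print(n,world("top",Q,None,z=8))
print(world("top",[(306,307),(443,287)],None,z=16))
print(manip.get_calibration("wrist")["T_tool_cam"])
E
```

```text
[[ 617.7 -104.   119.7]
 [ 663.8 -174.3  123.9]
 [ 451.9  -95.4   14. ]
 [ 497.2 -363.3   14.2]
 [ 550.   -78.7   -1.2]
 [ 654.1 -233.7   58.2]
 [ 643.9  -38.6  114.6]
 [ 760.1 -194.2    1.7]
 [ 495.8  107.5   19.4]
 [ 631.3 -363.8   14.7]]
round  [[504.6 -93.9   8. ]
 [398.7 -96.5   8. ]]
rect [[ 547.3 -316.5    8. ]
 [ 559.3 -403.8    8. ]
 [ 445.  -414.9    8. ]
 [ 433.4 -328.     8. ]]
[[ 452.   -95.4   16. ]
 [ 497.2 -362.9   16. ]]
[[   0.    -1.    -0.3   72.3]
 [   1.    -0.     0.    -0.4]
 [  -0.    -0.3    1.  -145.8]
 [   0.     0.     0.     1. ]]
```

View pics/crop1.png

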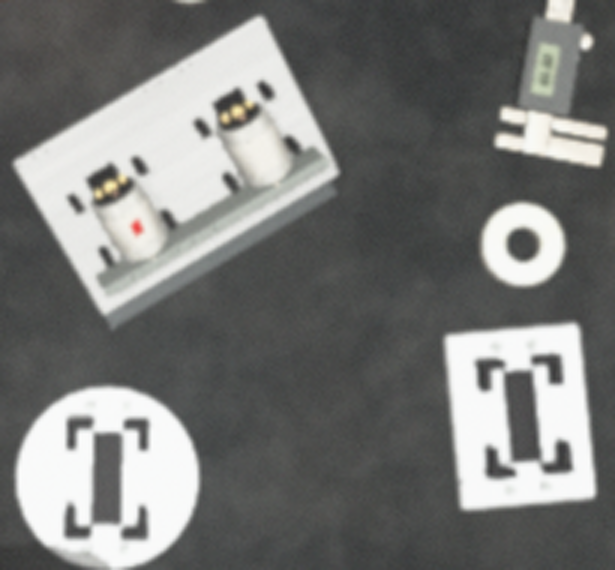

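The crop shows the red square sticker on the left motor (crop (137,228)); the right motor is plain. The strip ends are at crop (108,433)/(106,523) on the round plate and (517,372)/(527,460) on the rectangular one.

```bash
python3 - <<'E'
from h import *
np.set_printoptions(suppress=True,precision=1)
d=np.load("top0.npy")
f=lambda L:[(270+u/3-.33,148+v/3-.33) for u,v in L]
b=world("top",f([(14,162),(262,15)]),None,z=112); fr=world("top",f([(110,317),(338,175)]),None,z=52)
print(b,fr); 
for e in (b,fr):
    v=e[0]-e[1]; print("y dir yaw",np.degrees(np.arctan2(v[1],v[0]))-90, np.linalg.norm(v))
print("rack ctr approx",(b.sum(0)+fr.sum(0))/4)
for L in ([(108,433),(106,523)],[(517,372),(527,460)]):
    w=world("top",f(L),None,z=16); v=w[0]-w[1]; print("strip",w.mean(0),np.degrees(np.arctan2(v[1],v[0])),np.linalg.norm(v))
# deck plane by RANSAC-free fit
ys,xs=np.mgrid[160:245:1,280:378:1]; xs=xs.ravel();ys=ys.ravel()
W=world("top",np.c_[xs,ys],d[ys,xs])
W=W[(W[:,2]>50)]
rng=np.random.default_rng(0);best=None
for i in range(500):
    a=W[rng.choice(len(W),3,False)]; n=np.cross(a[1]-a[0],a[2]-a[0])
    if np.linalg.norm(n)<100: continue
    n/=np.linalg.norm(n); k=abs((W-a[0])@n)<2
    if best is None or k.sum()>best.sum(): best=k
D=W[best]; c=D.mean(0); n=np.linalg.svd(D-c)[2][2]; n*=np.sign(n[2])
print("deck n",n,"tilt",np.degrees(np.arccos(n[2])),"yaw of +x",np.degrees(np.arctan2(-n[1],-n[0])),c,best.sum(),len(W))
print("tilt 30: h above deck pts"); h=(W-c)@n
M=W[(h>26)&(h<42)]; hh=h[(h>26)&(h<42)]
yaw=np.arctan2(-n[1],-n[0]); ex=np.array([np.cos(yaw)*n[2],np.sin(yaw)*n[2],np.hypot(n[0],n[1])]); ey=np.cross(n,ex)
q=(M-c)@ey
for s in (q>0,q<0): print(M[s].mean(0),s.sum(),"ranges x",np.percentile((M[s]-c)@ex,[2,98]),"y",np.percentile((M[s]-c)@ey,[2,98]),hh[s].max())
print(ex,ey)
E
```

```text
[[ 644.8  -35.3  112. ]
 [ 737.8 -182.8  112. ]] [[ 555.4  -94.2   52. ]
 [ 649.3 -237.1   52. ]]
y dir yaw 32.23437153328855 174.3041362897435
y dir yaw 33.295644612553545 170.9391696687582
rack ctr approx [ 646.8 -137.3   82. ]
strip [452.  -94.1  16. ] 0.12528768429313902 58.44090665407042
strip [ 498.6 -364.2   16. ] 7.22459132837114 57.70575451018282
deck n [-0.4 -0.3  0.9] tilt 30.508183031311805 yaw of +x 32.525961352719385 [ 657.5 -127.9   90. ] 2539 5405
tilt 30: h above deck pts
[ 605.6 -111.1  108.5] 513 ranges x [-52.6   7.2] y [ 7.  65.3] 41.05090700225304
[ 651.4 -183.7  108. ] 520 ranges x [-52.7   6.7] y [-69.7 -10.5] 41.566689848168856
[0.7 0.5 0.5] [-0.5  0.8 -0. ]
```

```bash
cat >> h.py <<'E'
np.set_printoptions(suppress=True,precision=2)
def frame(yaw,tilt=0):
    """tool R: fingers along -normal, tool x along (upslope) yaw; deg"""
    return Ro.from_euler("ZY",[yaw,-tilt],degrees=True).as_matrix()@np.diag([1,-1,-1.])
def delta(p,R):
    p0,R0,s=tool()
    print("d mm",R0.T@(np.array(p)-p0),"a deg",np.degrees(Ro.from_matrix(R0.T@R).as_rotvec()),"from",p0,"t",s["t"])
E
python3 - <<'E'
from h import *
R=frame(32.5,30); print(R); delta([585,-174,200],R)
E
```

```text
[[ 0.73  0.54  0.42]
 [ 0.47 -0.84  0.27]
 [ 0.5   0.   -0.87]]
d mm [ 516.38 -249.3    38.45] a deg [  4.34  29.75 -16.5 ] from [ 154.9  -553.28  237.93] t 0.1
```

```bash
python3 -m handwheel '[{"dx":0.05,"dy":-0.025,"dz":0.004},{"dx":0.1,"dy":-0.049,"dz":0.008},{"dx":0.15,"dy":-0.073,"dz":0.012},{"dx":0.2,"dy":-0.097,"dz":0.016,"ax":0.9,"ay":6,"az":-3.3},{"dx":0.25,"dy":-0.121,"dz":0.02,"ax":1.7,"ay":12,"az":-6.6},{"dx":0.3,"dy":-0.145,"dz":0.024,"ax":2.6,"ay":18,"az":-10},{"dx":0.35,"dy":-0.169,"dz":0.027,"ax":3.5,"ay":24,"az":-13},{"dx":0.4,"dy":-0.193,"dz":0.03,"ax":4.3,"ay":29.75,"az":-16.5}]' 10
python3 - <<'E'
from h import *
R=frame(32.5,30); delta([585,-174,200],R)
E
```

```text
d mm [ 516.38 -249.3    38.45] a deg [  4.34  29.75 -16.5 ] from [ 154.9  -553.28  237.93] t 0.1schema error: expected keys dx, dy, dz, ax, ay, az, gripper
```

```bash
python3 -m handwheel '[{"dx":0.05,"dy":-0.025,"dz":0.004,"ax":0,"ay":0,"az":0,"gripper":0.088},{"dx":0.1,"dy":-0.049,"dz":0.008,"ax":0,"ay":0,"az":0,"gripper":0.088},{"dx":0.15,"dy":-0.073,"dz":0.012,"ax":0,"ay":0,"az":0,"gripper":0.088},{"dx":0.2,"dy":-0.097,"dz":0.016,"ax":0.9,"ay":6,"az":-3.3,"gripper":0.088},{"dx":0.25,"dy":-0.121,"dz":0.02,"ax":1.7,"ay":12,"az":-6.6,"gripper":0.088},{"dx":0.3,"dy":-0.145,"dz":0.024,"ax":2.6,"ay":18,"az":-10,"gripper":0.088},{"dx":0.35,"dy":-0.169,"dz":0.027,"ax":3.5,"ay":24,"az":-13,"gripper":0.088},{"dx":0.4,"dy":-0.193,"dz":0.03,"ax":4.3,"ay":29.75,"az":-16.5,"gripper":0.088}]' 10
python3 - <<'E'
from h import *
R=frame(32.5,30); delta([585,-174,200],R)
E
```

```text
t: 1.1
tcp_pos: [489.2, -258.8, 208.6]
tcp_rot: [-0.072, 0.927, 0.271, 0.25]
contact_force: [0.2, 0.6, -0.4]
finger_gap: 0.999
gripper_force: 0.0
d mm [105.02 -19.91  70.87] a deg [ 0.08 -0.13  0.13] from [ 489.18 -258.82  208.62] t 1.1
```

```bash
python3 -m handwheel '[{"dx":0.035,"dy":-0.007,"dz":0.02,"ax":0,"ay":0,"az":0,"gripper":0.088},{"dx":0.07,"dy":-0.014,"dz":0.04,"ax":0,"ay":0,"az":0,"gripper":0.088},{"dx":0.105,"dy":-0.02,"dz":0.065,"ax":0,"ay":0,"az":0,"gripper":0.088},{"dx":0.105,"dy":-0.02,"dz":0.065,"ax":0,"ay":0,"az":0,"gripper":0.088},{"dx":0.105,"dy":-0.02,"dz":0.065,"ax":0,"ay":0,"az":0,"gripper":0.088}]'
python3 - <<'E'
from h import *
im,d,ps=snap("wrist"); cv2.imwrite("pics/w1.png",im); np.save("w1.npy",d); np.savez("w1p",p=ps[0],R=ps[1])
E
```

```text
t: 1.72
tcp_pos: [581.1, -176.8, 204.4]
tcp_rot: [-0.072, 0.927, 0.271, 0.248]
contact_force: [0.5, -0.3, -0.1]
finger_gap: 1.0
gripper_force: 0.0
```

View pics/w1.png

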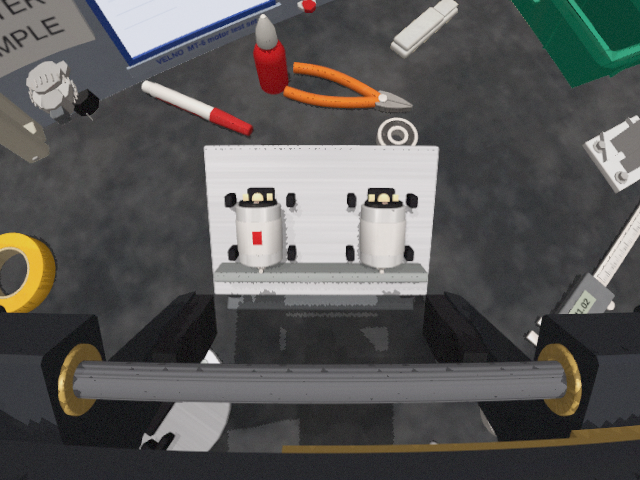

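The wrist view shows the tagged motor at about (260,232) and the plain one at (384,232), with the rack square to the image. The guide blocks are at rows 200 and 253. I'll fit the positions from depth.

```bash
python3 - <<'E'
from h import *
d=np.load("w1.npy"); z=np.load("w1p.npz"); ps=(z["p"],z["R"]); print(ps[0])
def cloud(x0,x1,y0,y1):
    ys,xs=np.mgrid[y0:y1,x0:x1]; xs=xs.ravel();ys=ys.ravel(); k=d[ys,xs]>0
    return world("wrist",np.c_[xs,ys][k],d[ys,xs][k],ps)
D=np.r_[cloud(300,345,155,255),cloud(215,430,153,180)]
c=D.mean(0); n=np.linalg.svd(D-c)[2][2]; n*=np.sign(n[2])
yaw=np.degrees(np.arctan2(-n[1],-n[0])); tilt=np.degrees(np.arccos(n[2])); print("yaw",yaw,"tilt",tilt,"rms",((D-c)@n).std())
F=frame(32.5,30); ex=F[:,0]; nn=-F[:,2]; ey=-F[:,1]
for nm,a in (("tag",(222,300,180,266)),("plain",(345,420,180,266))):
    W=cloud(*a); h=(W-c)@nn; T=W[h>32]; B=W[(h>20)]
    print(nm,"hmax",np.percentile(h,98),"top x",np.percentile((T-c)@ex,[1,99]),"y",np.percentile((T-c)@ey,[2,98]),"body x",np.percentile((B-c)@ex,[1,99]),"y",np.percentile((B-c)@ey,[2,98]),"mean top",T.mean(0))
    cy=((T-c)@ey)
    k=(h>30);x=(W[k]-c)@ex;y=(W[k]-c)@ey
    lo=y[(x<np.median(x)-8)].mean(); hi=y[x>np.median(x)+8].mean(); print("yaw check y at low/high",lo,hi)
    # blocks
    k=(h>10)&(h<18); print("blocks hist x",np.histogram((W[k]-c)@ex,bins=16))
print("c",c)
print("up edge pts", world("wrist",[(206,147),(437,147)],[d[150,208],d[150,435]],ps))
E
```

```text
[ 581.13 -176.85  204.37]
yaw 32.21193766339939 tilt 30.121299993286197 rms 0.7116500285980932
tag hmax 37.91591145134077 top x [-52.5   -9.47] y [32.84 57.62] body x [-52.44  -5.4 ] y [29.6  59.51] mean top [ 609.3  -108.43  113.71]
yaw check y at low/high 44.26566340542355 44.709390254057425
blocks hist x (array([25, 19, 74, 82, 44,  0,  0,  0,  0,  0,  0,  0,  0, 49, 92, 97]), array([-61.87, -58.41, -54.96, -51.51, -48.06, -44.6 , -41.15, -37.7 ,
       -34.24, -30.79, -27.34, -23.88, -20.43, -16.98, -13.52, -10.07,
        -6.62]))
plain hmax 38.094354332460576 top x [-52.5  -9.9] y [-55.34 -30.61] body x [-52.46  -5.84] y [-56.82 -27.61] mean top [ 655.96 -182.25  113.68]
yaw check y at low/high -42.405719989780465 -42.19241367945453
blocks hist x (array([  6,  29,  77,  99,   9,   0,   0,   0,   0,   0,   0,   0,  10,
        89, 103,  40]), array([-61.65, -58.06, -54.48, -50.89, -47.31, -43.73, -40.14, -36.56,
       -32.97, -29.39, -25.8 , -22.22, -18.64, -15.05, -11.47,  -7.88,
        -4.3 ]))
c [ 670.88 -122.32   97.79]
up edge pts [[ 644.84  -36.1   109.42]
 [ 737.08 -181.52  110.91]]
```

```bash
cat >> h.py <<'E'
FR=frame(32.4,30); C=np.array([670.88,-122.32,97.79])
def rackpt(x,y,h): return C+x*FR[:,0]-y*FR[:,1]-h*FR[:,2]
TAG=(-32,45.2); PLAIN=(-32,-43.3)
E
python3 - <<'E'
from h import *
delta(rackpt(*TAG,55),FR); delta(rackpt(*TAG,5.5),FR)
E
```

```text
d mm [  6.09 -43.63  90.09] a deg [0.05 0.07 0.1 ] from [ 581.02 -177.41  204.53] t 1.775
d mm [  6.16 -43.67 139.59] a deg [0.05 0.07 0.1 ] from [ 581.02 -177.41  204.53] t 1.775
```

```bash
python3 -m handwheel '[{"dx":0.003,"dy":-0.022,"dz":0.03,"ax":0,"ay":0,"az":0,"gripper":0.07},{"dx":0.006,"dy":-0.044,"dz":0.06,"ax":0,"ay":0,"az":0,"gripper":0.07},{"dx":0.006,"dy":-0.044,"dz":0.09,"ax":0,"ay":0,"az":0,"gripper":0.07},{"dx":0.006,"dy":-0.044,"dz":0.09,"ax":0,"ay":0,"az":0,"gripper":0.07},{"dx":0.006,"dy":-0.044,"dz":0.09,"ax":0,"ay":0,"az":0,"gripper":0.07}]'
python3 - <<'E'
from h import *
im,d,ps=snap("wrist"); cv2.imwrite("pics/w2.png",im)
delta(rackpt(*TAG,5.5),FR)
E
```

```text
t: 2.4
tcp_pos: [600.3, -114.4, 130.6]
tcp_rot: [-0.071, 0.927, 0.27, 0.249]
contact_force: [0.2, -0.7, 0.7]
finger_gap: 0.795
gripper_force: 0.0
d mm [-0.79 -1.12 50.89] a deg [0.18 0.01 0.12] from [ 600.56 -114.56  131.03] t 2.45
```

View pics/w2.png

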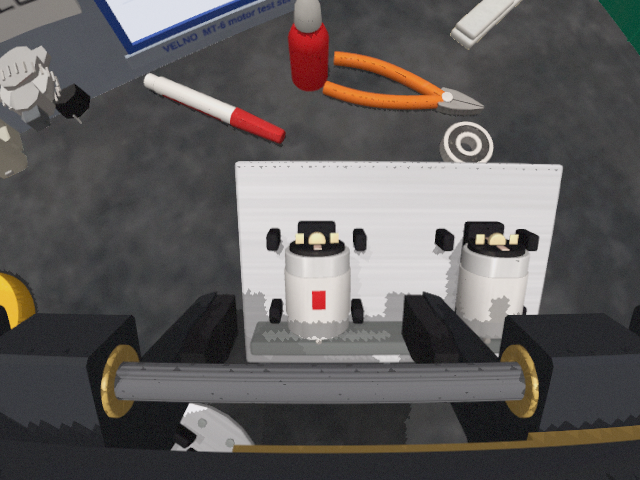

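The motor (column 318) is centred between the fingers (about 320). Descend and grip.

```bash
python3 -m handwheel '[{"dx":-0.001,"dy":-0.0005,"dz":0.015,"ax":0,"ay":0,"az":0,"gripper":0.07},{"dx":-0.001,"dy":-0.0005,"dz":0.03,"ax":0,"ay":0,"az":0,"gripper":0.07},{"dx":-0.001,"dy":-0.0005,"dz":0.042,"ax":0,"ay":0,"az":0,"gripper":0.07},{"dx":-0.001,"dy":-0.0005,"dz":0.0505,"ax":0,"ay":0,"az":0,"gripper":0.06},{"dx":-0.001,"dy":-0.0005,"dz":0.0505,"ax":0,"ay":0,"az":0,"gripper":0.05},{"dx":-0.001,"dy":-0.0005,"dz":0.0505,"ax":0,"ay":0,"az":0,"gripper":0.04},{"dx":-0.001,"dy":-0.0005,"dz":0.0505,"ax":0,"ay":0,"az":0,"gripper":0.025},{"dx":-0.001,"dy":-0.0005,"dz":0.0505,"ax":0,"ay":0,"az":0,"gripper":0.025}]' 20
python3 -m handwheel '[{"dx":0,"dy":0,"dz":0,"ax":0,"ay":0,"az":0,"gripper":0.025},{"dx":0,"dy":0,"dz":0,"ax":0,"ay":0,"az":0,"gripper":0.025},{"dx":0,"dy":0,"dz":0,"ax":0,"ay":0,"az":0,"gripper":0.025}]'; python3 -c "
from h import *
delta(rackpt(*TAG,5.5),FR)"
```

```text
t: 3.45
tcp_pos: [620.8, -99.9, 85.9]
tcp_rot: [-0.071, 0.927, 0.27, 0.249]
contact_force: [-0.3, 0.3, 0.9]
finger_gap: 0.36
gripper_force: 19.8
t: 3.82
tcp_pos: [620.8, -99.9, 85.9]
tcp_rot: [-0.071, 0.927, 0.27, 0.249]
contact_force: [-2.0, -1.6, 4.2]
finger_gap: 0.352
gripper_force: 19.6
d mm [ 0.17  0.6  -0.69] a deg [0.09 0.03 0.14] from [620.79 -99.87  85.87] t 3.825
```

```bash
python3 -m handwheel '[{"dx":0,"dy":0,"dz":-0.008,"ax":0,"ay":0,"az":0,"gripper":0.025},{"dx":0,"dy":0,"dz":-0.025,"ax":0,"ay":0,"az":0,"gripper":0.025},{"dx":0,"dy":0,"dz":-0.05,"ax":0,"ay":0,"az":0,"gripper":0.025},{"dx":0,"dy":0,"dz":-0.075,"ax":0,"ay":0,"az":0,"gripper":0.025},{"dx":0,"dy":0,"dz":-0.1,"ax":0,"ay":0,"az":0,"gripper":0.025},{"dx":0,"dy":0,"dz":-0.11,"ax":0,"ay":0,"az":0,"gripper":0.025}]'; python3 -c "
from h import *
delta([452,-94.1,120],frame(0.1))"
```

```text
t: 4.58
tcp_pos: [574.0, -130.0, 182.7]
tcp_rot: [-0.07, 0.927, 0.27, 0.249]
contact_force: [0.7, 0.6, -0.2]
finger_gap: 0.357
gripper_force: 19.9
d mm [-103.65  -95.98   12.13] a deg [ -8.22 -29.25  31.66] from [ 573.98 -129.96  182.73] t 4.575
```

```bash
python3 -m handwheel '[{"dx":-0.01,"dy":-0.01,"dz":0.001,"ax":-0.8,"ay":-2.9,"az":3.2,"gripper":0.025},{"dx":-0.026,"dy":-0.024,"dz":0.003,"ax":-2.05,"ay":-7.3,"az":7.9,"gripper":0.025},{"dx":-0.045,"dy":-0.042,"dz":0.005,"ax":-3.5,"ay":-12.6,"az":13.6,"gripper":0.025},{"dx":-0.064,"dy":-0.059,"dz":0.007,"ax":-5,"ay":-17.9,"az":19.3,"gripper":0.025},{"dx":-0.083,"dy":-0.077,"dz":0.009,"ax":-6.5,"ay":-23.2,"az":25,"gripper":0.025},{"dx":-0.0955,"dy":-0.0885,"dz":0.011,"ax":-7.6,"ay":-27,"az":29.2,"gripper":0.025},{"dx":-0.1037,"dy":-0.096,"dz":0.012,"ax":-8.22,"ay":-29.25,"az":31.66,"gripper":0.025},{"dx":-0.1037,"dy":-0.096,"dz":0.012,"ax":-8.22,"ay":-29.25,"az":31.66,"gripper":0.025}]'
python3 - <<'E'
from h import *
im,d,ps=snap("wrist"); cv2.imwrite("pics/w3.png",im); np.save("w3.npy",d); np.savez("w3p",p=ps[0],R=ps[1])
delta([452,-94.1,12.8],frame(0.1))
E
```

```text
t: 5.58
tcp_pos: [451.3, -92.4, 117.8]
tcp_rot: [-0.001, 1.0, 0.002, -0.002]
contact_force: [-0.3, 0.4, -1.3]
finger_gap: 0.355
gripper_force: 19.9
d mm [  0.34   1.54 105.4 ] a deg [-0.14  0.1   0.12] from [451.84 -92.81 118.21] t 5.625
```

View pics/w3.png

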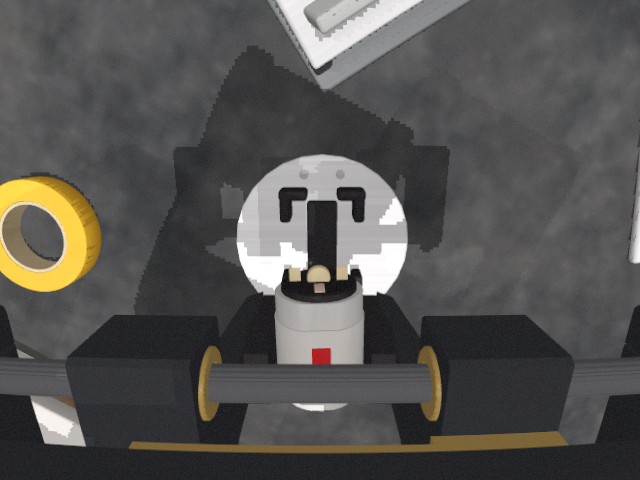

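The view shows the motor held straight in the gripper. The strip's far end is at (322,201) and the corner blocks' outer edges at columns 279 and 366, row 188. Checking the offsets.

```bash
python3 - <<'E'
from h import *
d=np.load("w3.npy"); z=np.load("w3p.npz"); ps=(z["p"],z["R"])
print("strip end x,mid y",world("wrist",[(307,201),(337,201)],None,ps,z=16), "block outer z26",world("wrist",[(279,188),(366,188)],None,ps,z=26),"plate edges",world("wrist",[(237,236),(408,236),(322,154)],None,ps,z=8))
ys,xs=np.mgrid[255:345,270:370]; xs=xs.ravel();ys=ys.ravel()
W=(world("wrist",np.c_[xs,ys],d[ys,xs],ps)-ps[0])@ps[1]
k=(W[:,2]>-45)&(W[:,2]<20); W=W[k]
for lo in range(-36,16,4):
    s=W[(W[:,2]>=lo)&(W[:,2]<lo+4)]
    if len(s)>5: print(lo,len(s),np.percentile(s[:,0],[1,50,99]),np.percentile(s[:,1],[2,98]))
E
```

```text
strip end x,mid y [[ 482.47  -83.9    16.  ]
 [ 482.56 -103.42   16.  ]] block outer z26 [[ 492.22  -66.92   26.  ]
 [ 492.47 -120.8    26.  ]] plate edges [[ 456.64  -35.09    8.  ]
 [ 457.17 -153.31    8.  ]
 [ 512.09  -93.53    8.  ]]
-36 1116 [ 5.48 11.06 20.39] [-8.03  7.4 ]
-32 2599 [ 4.09 15.46 23.21] [-12.37  11.52]
-28 1218 [ 1.58 17.15 23.5 ] [-17.23  16.89]
-24 814 [-0.12 20.04 26.93] [-17.12  16.68]
-20 914 [ 8.9  24.27 28.32] [-17.13  17.01]
-16 164 [ 8.95 22.6  24.92] [-18.79  18.28]
-12 104 [ 8.76 19.76 23.45] [-19.18  19.11]
-8 77 [ 8.9   9.58 23.25] [-19.82  19.56]
-4 44 [8.72 9.37 9.81] [-20.44  20.  ]
0 15 [8.97 9.39 9.65] [-20.37  20.19]
```

```bash
python3 -m handwheel '[{"dx":0.0005,"dy":0.001,"dz":0.015,"ax":0,"ay":0,"az":0,"gripper":0.025},{"dx":0.0005,"dy":0.001,"dz":0.04,"ax":0,"ay":0,"az":0,"gripper":0.025},{"dx":0.0005,"dy":0.001,"dz":0.065,"ax":0,"ay":0,"az":0,"gripper":0.025},{"dx":0.0005,"dy":0.001,"dz":0.08,"ax":0,"ay":0,"az":0,"gripper":0.025},{"dx":0.0005,"dy":0.001,"dz":0.09,"ax":0,"ay":0,"az":0,"gripper":0.025},{"dx":0.0005,"dy":0.001,"dz":0.095,"ax":0,"ay":0,"az":0,"gripper":0.025},{"dx":0.0005,"dy":0.001,"dz":0.098,"ax":0,"ay":0,"az":0,"gripper":0.025},{"dx":0.0005,"dy":0.001,"dz":0.098,"ax":0,"ay":0,"az":0,"gripper":0.025}]'
python3 -c "
from h import *
delta([452.4,-93.8,12.8],frame(0.1))"
```

```text
t: 6.62
tcp_pos: [452.5, -94.0, 20.7]
tcp_rot: [-0.001, 1.0, 0.001, -0.001]
contact_force: [-0.4, 0.2, -1.5]
finger_gap: 0.356
gripper_force: 19.9
d mm [-0.1  -0.22  7.87] a deg [-0.09  0.08  0.05] from [452.51 -94.03  20.67] t 6.625
```

```bash
python3 -m handwheel '[{"dx":0,"dy":0,"dz":0.0025,"ax":0,"ay":0,"az":0,"gripper":0.025},{"dx":0,"dy":0,"dz":0.0045,"ax":0,"ay":0,"az":0,"gripper":0.025},{"dx":0,"dy":0,"dz":0.006,"ax":0,"ay":0,"az":0,"gripper":0.025},{"dx":0,"dy":0,"dz":0.006,"ax":0,"ay":0,"az":0,"gripper":0.025}]'
python3 -m handwheel '[{"dx":0,"dy":0,"dz":0.0005,"ax":0,"ay":0,"az":0,"gripper":0.025},{"dx":0,"dy":0,"dz":0.001,"ax":0,"ay":0,"az":0,"gripper":0.025},{"dx":0,"dy":0,"dz":0.001,"ax":0,"ay":0,"az":0,"gripper":0.025}]'
```

```text
t: 7.12
tcp_pos: [452.1, -93.9, 14.3]
tcp_rot: [-0.001, 1.0, 0.001, -0.001]
contact_force: [0.3, 0.1, -1.9]
finger_gap: 0.353
gripper_force: 19.9
t: 7.5
tcp_pos: [452.2, -93.9, 13.4]
tcp_rot: [-0.001, 1.0, 0.001, -0.001]
contact_force: [-1.0, -0.1, -1.3]
finger_gap: 0.355
gripper_force: 19.9
```

```bash
for i in 1 2 3; do python3 -m handwheel '[{"dx":0,"dy":0,"dz":0.0004,"ax":0,"ay":0,"az":0,"gripper":0.025},{"dx":0,"dy":0,"dz":0.0007,"ax":0,"ay":0,"az":0,"gripper":0.025},{"dx":0,"dy":0,"dz":0.0007,"ax":0,"ay":0,"az":0,"gripper":0.025}]' | grep -E "tcp_pos|contact"; done
```

```text
tcp_pos: [452.2, -93.9, 12.7]
contact_force: [-0.4, 0.7, -1.5]
tcp_pos: [452.3, -93.9, 12.6]
contact_force: [-3.4, 1.1, 6.6]
tcp_pos: [452.3, -94.0, 12.4]
contact_force: [-6.0, 1.5, 15.9]
```

Contact came at z ≈ 12.6. I'll ease off and release.

```bash
python3 -m handwheel '[{"dx":0,"dy":0,"dz":-0.001,"ax":0,"ay":0,"az":0,"gripper":0.025},{"dx":0,"dy":0,"dz":-0.001,"ax":0,"ay":0,"az":0,"gripper":0.036},{"dx":0,"dy":0,"dz":-0.001,"ax":0,"ay":0,"az":0,"gripper":0.045},{"dx":0,"dy":0,"dz":-0.001,"ax":0,"ay":0,"az":0,"gripper":0.06},{"dx":0,"dy":0,"dz":-0.001,"ax":0,"ay":0,"az":0,"gripper":0.065},{"dx":0,"dy":0,"dz":-0.001,"ax":0,"ay":0,"az":0,"gripper":0.065},{"dx":0,"dy":0,"dz":-0.02,"ax":0,"ay":0,"az":0,"gripper":0.065},{"dx":0,"dy":0,"dz":-0.045,"ax":0,"ay":0,"az":0,"gripper":0.065}]'
python3 -m handwheel '[{"dx":0,"dy":0,"dz":-0.04,"ax":0,"ay":0,"az":0,"gripper":0.065},{"dx":-0.02,"dy":0,"dz":-0.08,"ax":0,"ay":0,"az":0,"gripper":0.065},{"dx":-0.06,"dy":0,"dz":-0.12,"ax":0,"ay":0,"az":0,"gripper":0.065},{"dx":-0.06,"dy":0,"dz":-0.12,"ax":0,"ay":0,"az":0,"gripper":0.065},{"dx":-0.06,"dy":0,"dz":-0.12,"ax":0,"ay":0,"az":0,"gripper":0.065}]'
python3 - <<'E'
from h import *
im,d,ps=snap("wrist"); cv2.imwrite("pics/w4.png",im); np.save("w4.npy",d); np.savez("w4p",p=ps[0],R=ps[1])
delta(rackpt(*PLAIN,120),FR)
E
```

```text
t: 9.62
tcp_pos: [451.6, -93.7, 56.2]
tcp_rot: [-0.001, 1.0, 0.001, -0.002]
contact_force: [0.9, -0.4, 0.2]
finger_gap: 0.738
gripper_force: 0.0
t: 10.25
tcp_pos: [392.7, -94.4, 176.2]
tcp_rot: [-0.001, 1.0, 0.001, -0.001]
contact_force: [-0.5, -0.2, -1.5]
finger_gap: 0.739
gripper_force: 0.0
d mm [227.27 112.17 -11.16] a deg [  8.26  29.31 -31.57] from [392.46 -94.2  175.5 ] t 10.3
```

View pics/w4.png

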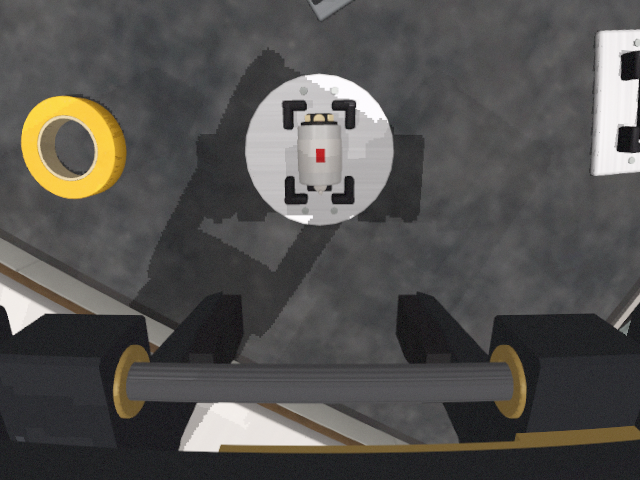

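The tagged motor sits between the four blocks at about (320,152), straight. Next, the plain one, checking level on the way.

```bash
python3 -m handwheel '[{"dx":0.02,"dy":0.01,"dz":-0.01,"ax":0.7,"ay":2.5,"az":-2.7,"gripper":0.07},{"dx":0.055,"dy":0.027,"dz":-0.01,"ax":2,"ay":7.1,"az":-7.6,"gripper":0.07},{"dx":0.09,"dy":0.044,"dz":-0.011,"ax":3.3,"ay":11.7,"az":-12.6,"gripper":0.07},{"dx":0.125,"dy":0.062,"dz":-0.011,"ax":4.6,"ay":16.3,"az":-17.5,"gripper":0.07},{"dx":0.16,"dy":0.079,"dz":-0.011,"ax":5.9,"ay":20.9,"az":-22.5,"gripper":0.07},{"dx":0.195,"dy":0.096,"dz":-0.011,"ax":7.2,"ay":25.5,"az":-27.4,"gripper":0.07},{"dx":0.227,"dy":0.112,"dz":-0.011,"ax":8.26,"ay":29.3,"az":-31.6,"gripper":0.07},{"dx":0.227,"dy":0.112,"dz":-0.011,"ax":8.26,"ay":29.3,"az":-31.6,"gripper":0.07}]'
python3 -m handwheel '[{"dx":0,"dy":0,"dz":0.02,"ax":0,"ay":0,"az":0,"gripper":0.07},{"dx":0,"dy":0,"dz":0.045,"ax":0,"ay":0,"az":0,"gripper":0.07},{"dx":0,"dy":0,"dz":0.06,"ax":0,"ay":0,"az":0,"gripper":0.07},{"dx":0,"dy":0,"dz":0.06,"ax":0,"ay":0,"az":0,"gripper":0.07}]'
python3 - <<'E'
from h import *
im,d,ps=snap("wrist"); cv2.imwrite("pics/w5.png",im)
delta(rackpt(*PLAIN,5.5),FR)
d=np.load("w4.npy"); z=np.load("w4p.npz"); ps=(z["p"],z["R"])
for y0,y1 in ((128,138),(165,175)):
    ys,xs=np.mgrid[y0:y1,316:325]; xs=xs.ravel();ys=ys.ravel()
    print(world("wrist",np.c_[xs,ys],d[ys,xs],ps).mean(0))
E
```

```text
t: 11.3
tcp_pos: [620.0, -206.8, 182.8]
tcp_rot: [-0.074, 0.928, 0.269, 0.247]
contact_force: [-0.1, 0.8, -0.2]
finger_gap: 0.796
gripper_force: 0.0
t: 11.8
tcp_pos: [644.5, -187.8, 132.9]
tcp_rot: [-0.073, 0.927, 0.27, 0.248]
contact_force: [1.0, 0.5, -0.8]
finger_gap: 0.792
gripper_force: 0.0
d mm [-0.35  1.19 54.73] a deg [-0.05  0.02  0.08] from [ 644.91 -188.73  134.14] t 11.85
[467.29 -94.57  44.46]
[442.   -94.65  48.  ]
```

View pics/w5.png

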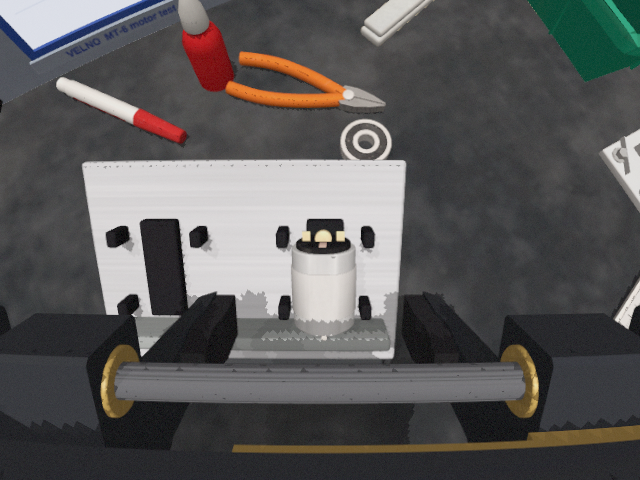

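The plain motor is at column 324 against a finger centre of about 321, so it needs roughly 1 mm in +y, matching the computed value. Before going on, I'll compare the level of the seated motor's top profile with its profile on the rack.

```bash
python3 - <<'E'
from h import *
def prof(f,x0,x1,rows,fn):
    d=np.load(f+".npy"); z=np.load(f+"p.npz"); ps=(z["p"],z["R"])
    for y in rows:
        xs=np.arange(x0,x1); W=world("wrist",np.c_[xs,0*xs+y],d[y,xs],ps); print(y,fn(W.mean(0)))
prof("w1",257,264,range(196,268,5),lambda w:((w-C)@FR)*[1,-1,-1])
print(); prof("w4",317,324,range(112,194,5),lambda w:w)
E
```

```text
196 [-6.51 43.88 21.46]
201 [-9.23 43.25 26.48]
206 [-11.14  42.    35.42]
211 [-14.33  41.96  36.57]
216 [-17.71  42.05  36.81]
221 [-21.08  42.12  37.17]
226 [-24.53  42.24  37.28]
231 [-28.07  42.41  37.07]
236 [-31.39  42.42  37.84]
241 [-35.08  42.65  37.29]
246 [-38.68  42.81  37.18]
251 [-42.28  42.95  37.19]
256 [-46.03  43.16  36.8 ]
261 [-49.68  43.3   36.85]
266 [-54.82  44.1   32.67]

112 [480.59 -94.85  52.4 ]
117 [478.27 -94.55  32.28]
122 [474.4  -94.55  43.71]
127 [471.02 -94.56  44.32]
132 [467.64 -94.57  44.3 ]
137 [464.24 -94.58  44.57]
142 [460.84 -94.59  45.17]
147 [457.41 -94.61  45.02]
152 [453.97 -94.62  45.14]
157 [452.59 -94.67  84.48]
162 [447.05 -94.65  45.53]
167 [443.52 -94.66  45.2 ]
172 [440.   -94.68  45.21]
177 [436.39 -94.69  44.54]
182 [432.84 -94.7   44.78]
187 [427.51 -94.74  31.45]
192 [422.62 -94.75  23.75]
```

It's level; the difference was one outlier pixel. Grip the plain motor.

```bash
python3 -m handwheel '[{"dx":0,"dy":0.001,"dz":0.015,"ax":0,"ay":0,"az":0,"gripper":0.07},{"dx":0,"dy":0.001,"dz":0.03,"ax":0,"ay":0,"az":0,"gripper":0.07},{"dx":0,"dy":0.001,"dz":0.045,"ax":0,"ay":0,"az":0,"gripper":0.07},{"dx":0,"dy":0.001,"dz":0.054,"ax":0,"ay":0,"az":0,"gripper":0.06},{"dx":0,"dy":0.001,"dz":0.0545,"ax":0,"ay":0,"az":0,"gripper":0.05},{"dx":0,"dy":0.001,"dz":0.0545,"ax":0,"ay":0,"az":0,"gripper":0.04},{"dx":0,"dy":0.001,"dz":0.0545,"ax":0,"ay":0,"az":0,"gripper":0.025},{"dx":0,"dy":0.001,"dz":0.0545,"ax":0,"ay":0,"az":0,"gripper":0.025}]' 20
python3 -m handwheel '[{"dx":0,"dy":0,"dz":0,"ax":0,"ay":0,"az":0,"gripper":0.025},{"dx":0,"dy":0,"dz":0,"ax":0,"ay":0,"az":0,"gripper":0.025},{"dx":0,"dy":0,"dz":0,"ax":0,"ay":0,"az":0,"gripper":0.025}]'; python3 -c "
from h import *
delta(rackpt(*PLAIN,5.5),FR)"
```

```text
t: 12.85
tcp_pos: [669.0, -176.3, 88.3]
tcp_rot: [-0.071, 0.927, 0.27, 0.249]
contact_force: [0.5, -0.1, -0.4]
finger_gap: 0.361
gripper_force: 19.8
t: 13.22
tcp_pos: [669.0, -176.3, 88.2]
tcp_rot: [-0.071, 0.927, 0.27, 0.249]
contact_force: [-1.0, -0.2, 4.0]
finger_gap: 0.358
gripper_force: 19.9
d mm [-0.82 -1.31  1.45] a deg [ 0.08 -0.04  0.08] from [ 669.05 -176.31   88.22] t 13.225
```

```bash
python3 -m handwheel '[{"dx":0,"dy":0,"dz":-0.008,"ax":0,"ay":0,"az":0,"gripper":0.025},{"dx":0,"dy":0,"dz":-0.025,"ax":0,"ay":0,"az":0,"gripper":0.025},{"dx":0,"dy":0,"dz":-0.05,"ax":0,"ay":0,"az":0,"gripper":0.025},{"dx":0,"dy":0,"dz":-0.075,"ax":0,"ay":0,"az":0,"gripper":0.025},{"dx":0,"dy":0,"dz":-0.1,"ax":0,"ay":0,"az":0,"gripper":0.025},{"dx":0,"dy":0,"dz":-0.11,"ax":0,"ay":0,"az":0,"gripper":0.025}]'; python3 -c "
from h import *
delta([498.6,-364.2,120],frame(7.2))"
```

```text
t: 13.98
tcp_pos: [621.9, -206.7, 184.9]
tcp_rot: [-0.07, 0.927, 0.27, 0.249]
contact_force: [-0.2, 0.2, -0.7]
finger_gap: 0.361
gripper_force: 19.8
d mm [-195.77   66.7   -37.87] a deg [ -6.39 -29.58  24.65] from [ 621.9  -206.75  184.91] t 13.975
```

```bash
python3 -m handwheel '[{"dx":-0.016,"dy":0.005,"dz":-0.003,"ax":-0.5,"ay":-2.4,"az":2,"gripper":0.025},{"dx":-0.045,"dy":0.015,"dz":-0.009,"ax":-1.5,"ay":-6.8,"az":5.7,"gripper":0.025},{"dx":-0.078,"dy":0.027,"dz":-0.015,"ax":-2.6,"ay":-11.8,"az":9.9,"gripper":0.025},{"dx":-0.112,"dy":0.038,"dz":-0.022,"ax":-3.6,"ay":-16.9,"az":14.1,"gripper":0.025},{"dx":-0.145,"dy":0.049,"dz":-0.028,"ax":-4.7,"ay":-21.9,"az":18.2,"gripper":0.025},{"dx":-0.176,"dy":0.06,"dz":-0.034,"ax":-5.75,"ay":-26.6,"az":22.2,"gripper":0.025},{"dx":-0.1958,"dy":0.0667,"dz":-0.038,"ax":-6.39,"ay":-29.58,"az":24.65,"gripper":0.025},{"dx":-0.1958,"dy":0.0667,"dz":-0.038,"ax":-6.39,"ay":-29.58,"az":24.65,"gripper":0.025}]'
python3 - <<'E'
from h import *
im,d,ps=snap("wrist"); cv2.imwrite("pics/w6.png",im); np.save("w6.npy",d); np.savez("w6p",p=ps[0],R=ps[1])
delta([498.6,-364.2,14.8],frame(7.2))
E
```

```text
t: 14.98
tcp_pos: [498.3, -363.0, 117.0]
tcp_rot: [-0.002, 0.998, 0.063, -0.001]
contact_force: [-0.1, -0.2, -1.0]
finger_gap: 0.357
gripper_force: 19.8
d mm [ -0.32   1.99 102.6 ] a deg [-0.21  0.05  0.09] from [ 498.8  -362.55  117.41] t 15.025
```

View pics/w6.png

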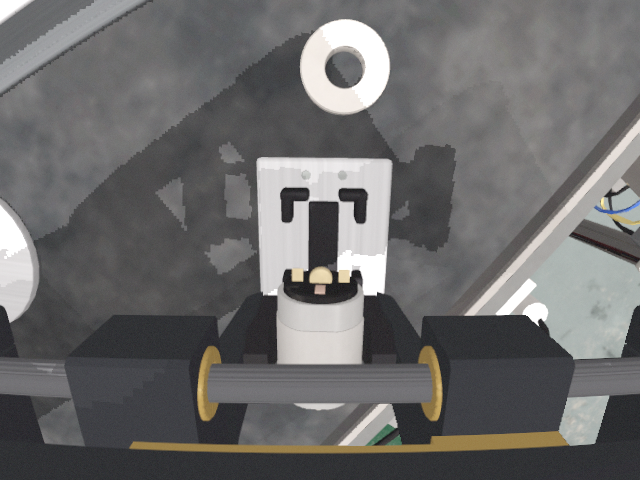

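This looks nearly the same as the first nest: strip end at (309–338, 202), blocks' outer edges at columns 281 and 368 on row 189, plate edge from (258,158) to (391,159).

```bash
python3 - <<'E'
from h import *
for f,P in (("w3",[(307,201),(337,201),(279,188),(366,188)]),("w6",[(309,202),(338,202),(281,189),(368,189),(258,158),(391,159),(261,293),(387,293)])):
    z=np.load(f+"p.npz"); ps=(z["p"],z["R"])
    Z=[16,16,26,26,8,8,8,8][:len(P)]
    W=np.array([world("wrist",[p],None,ps,z=h)[0] for p,h in zip(P,Z)]); print((W-ps[0])@ps[1])
    d=np.load(f+".npy"); 
    for y in (320,325,330,335): 
        xs=np.arange(315,326); V=world("wrist",np.c_[xs,0*xs+y],d[y,xs],ps); print(y,((V-ps[0])@ps[1]).mean(0))
E
```

```text
[[ 31.49  -8.08 101.77]
 [ 31.5   11.44 101.72]
 [ 41.27 -25.05  91.79]
 [ 41.31  28.83  91.64]]
320 [ 14.16  -0.02 -31.91]
325 [ 12.56  -0.02 -32.34]
330 [ 16.2   -0.08 -42.45]
335 [  9.04  -0.01 -32.65]
[[ 30.97  -6.76 100.91]
 [ 30.99  12.05 100.84]
 [ 40.76 -23.75  90.96]
 [ 40.81  29.98  90.75]
 [ 58.66 -40.05 108.98]
 [ 58.11  46.7  108.65]
 [-36.3  -42.   109.19]
 [-36.2   48.67 108.85]]
320 [ 13.05  -0.01 -29.73]
325 [ 11.07  -0.01 -29.5 ]
330 [  9.33  -0.01 -29.77]
335 [  7.68  -0.01 -30.22]
```

```bash
python3 -m handwheel '[{"dx":0.001,"dy":0.0025,"dz":0.015,"ax":0,"ay":0,"az":0,"gripper":0.025},{"dx":0.001,"dy":0.0025,"dz":0.04,"ax":0,"ay":0,"az":0,"gripper":0.025},{"dx":0.001,"dy":0.0025,"dz":0.062,"ax":0,"ay":0,"az":0,"gripper":0.025},{"dx":0.001,"dy":0.0025,"dz":0.078,"ax":0,"ay":0,"az":0,"gripper":0.025},{"dx":0.001,"dy":0.0025,"dz":0.088,"ax":0,"ay":0,"az":0,"gripper":0.025},{"dx":0.001,"dy":0.0025,"dz":0.094,"ax":0,"ay":0,"az":0,"gripper":0.025},{"dx":0.001,"dy":0.0025,"dz":0.097,"ax":0,"ay":0,"az":0,"gripper":0.025},{"dx":0.001,"dy":0.0025,"dz":0.097,"ax":0,"ay":0,"az":0,"gripper":0.025}]'
python3 -m handwheel '[{"dx":0,"dy":0,"dz":0.001,"ax":0,"ay":0,"az":0,"gripper":0.025},{"dx":0,"dy":0,"dz":0.002,"ax":0,"ay":0,"az":0,"gripper":0.025},{"dx":0,"dy":0,"dz":0.0025,"ax":0,"ay":0,"az":0,"gripper":0.025},{"dx":0,"dy":0,"dz":0.0025,"ax":0,"ay":0,"az":0,"gripper":0.025}]'
python3 - <<'E'
from h import *
delta([498.6,-364.2,14.8],frame(7.2))
E
```

```text
t: 16.02
tcp_pos: [500.3, -365.3, 21.2]
tcp_rot: [-0.001, 0.998, 0.063, -0.0]
contact_force: [-0.0, -0.2, -0.7]
finger_gap: 0.36
gripper_force: 19.8
t: 16.52
tcp_pos: [500.1, -365.1, 18.4]
tcp_rot: [-0.001, 0.998, 0.063, -0.001]
contact_force: [0.1, -0.4, -0.7]
finger_gap: 0.358
gripper_force: 19.8
d mm [-1.35 -1.05  3.63] a deg [-0.13  0.07  0.06] from [ 500.08 -365.08   18.43] t 16.525
```

```bash
python3 -m handwheel '[{"dx":0,"dy":0,"dz":0.001,"ax":0,"ay":0,"az":0,"gripper":0.025},{"dx":0,"dy":0,"dz":0.002,"ax":0,"ay":0,"az":0,"gripper":0.025},{"dx":0,"dy":0,"dz":0.0022,"ax":0,"ay":0,"az":0,"gripper":0.025},{"dx":0,"dy":0,"dz":0.0022,"ax":0,"ay":0,"az":0,"gripper":0.025}]' | grep -E "tcp_pos|contact"
for i in 1 2 3; do python3 -m handwheel '[{"dx":0,"dy":0,"dz":0.0004,"ax":0,"ay":0,"az":0,"gripper":0.025},{"dx":0,"dy":0,"dz":0.0006,"ax":0,"ay":0,"az":0,"gripper":0.025},{"dx":0,"dy":0,"dz":0.0006,"ax":0,"ay":0,"az":0,"gripper":0.025}]' | grep -E "tcp_pos|contact"; done
```

```text
tcp_pos: [500.1, -365.1, 16.2]
contact_force: [-0.1, -0.4, -1.2]
tcp_pos: [500.1, -365.1, 15.6]
contact_force: [0.4, -0.4, -1.3]
tcp_pos: [500.1, -365.1, 15.0]
contact_force: [0.4, 0.6, -1.1]
tcp_pos: [500.2, -365.1, 14.7]
contact_force: [-2.0, 0.2, 3.1]
```

Contact at the expected height. Release and retreat.

```bash
python3 -m handwheel '[{"dx":0,"dy":0,"dz":0,"ax":0,"ay":0,"az":0,"gripper":0.025},{"dx":0,"dy":0,"dz":0,"ax":0,"ay":0,"az":0,"gripper":0.036},{"dx":0,"dy":0,"dz":0,"ax":0,"ay":0,"az":0,"gripper":0.045},{"dx":0,"dy":0,"dz":0,"ax":0,"ay":0,"az":0,"gripper":0.06},{"dx":0,"dy":0,"dz":0,"ax":0,"ay":0,"az":0,"gripper":0.065},{"dx":0,"dy":0,"dz":0,"ax":0,"ay":0,"az":0,"gripper":0.065},{"dx":0,"dy":0,"dz":-0.02,"ax":0,"ay":0,"az":0,"gripper":0.065},{"dx":0,"dy":0,"dz":-0.045,"ax":0,"ay":0,"az":0,"gripper":0.065}]'
python3 -m handwheel '[{"dx":0,"dy":0,"dz":-0.04,"ax":0,"ay":0,"az":0,"gripper":0.065},{"dx":-0.02,"dy":0,"dz":-0.08,"ax":0,"ay":0,"az":0,"gripper":0.065},{"dx":-0.06,"dy":0,"dz":-0.12,"ax":0,"ay":0,"az":0,"gripper":0.065},{"dx":-0.06,"dy":0,"dz":-0.12,"ax":0,"ay":0,"az":0,"gripper":0.065},{"dx":-0.06,"dy":0,"dz":-0.12,"ax":0,"ay":0,"az":0,"gripper":0.065}]'
python3 - <<'E'
from h import *
im,d,ps=snap("wrist"); cv2.imwrite("pics/w7.png",im)
for y in range(112,194,6):
    xs=np.arange(316,325); print(y,np.median(world("wrist",np.c_[xs,0*xs+y],d[y,xs],ps),0))
E
```

```text
t: 19.15
tcp_pos: [500.1, -365.1, 60.6]
tcp_rot: [-0.001, 0.998, 0.063, -0.001]
contact_force: [0.4, 0.3, -0.2]
finger_gap: 0.741
gripper_force: 0.0
t: 19.77
tcp_pos: [441.0, -373.0, 180.2]
tcp_rot: [-0.001, 0.998, 0.063, -0.0]
contact_force: [0.7, 0.5, -1.2]
finger_gap: 0.733
gripper_force: 0.0
112 [ 531.35 -361.9     7.98]
118 [ 525.67 -362.58   31.73]
124 [ 521.02 -363.14   43.76]
130 [ 517.03 -363.66   44.71]
136 [ 512.94 -364.19   44.65]
142 [ 508.83 -364.71   45.26]
148 [ 504.66 -364.53   44.77]
154 [ 500.5  -365.78   45.02]
160 [ 496.37 -366.3    45.14]
166 [ 492.16 -366.84   45.57]
172 [ 487.84 -366.67   45.05]
178 [ 483.48 -367.96   44.91]
184 [ 479.15 -368.5    44.38]
190 [ 473.12 -369.3    31.66]
```

View pics/w7.png

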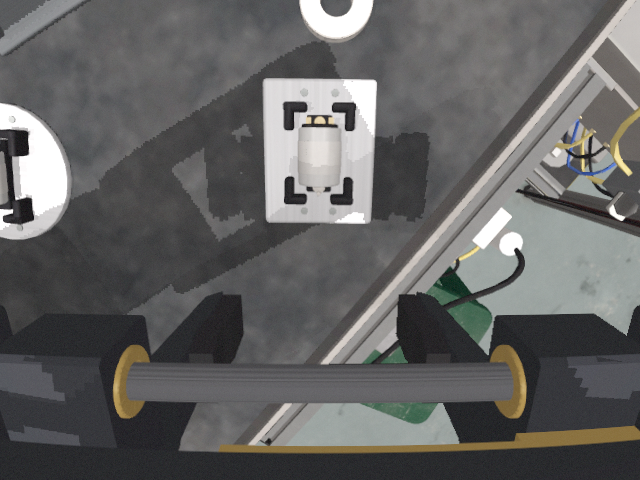

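The plain motor sits level between its four blocks at about (320,154), and the gripper is clear.

```bash
python3 -c "
from station import manip
print(manip.hand_in())"
```

```text
the job is handed in; nothing more can be done
None
```

The stickered motor is in the round plate's nest and the plain one is in the rectangular plate's nest. Both measured level between their corner blocks, and I handed the job in at about 20 s; no verdict came back.

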